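# Stack the flask discs in the press and drop in the keeper bar

## Task

Load the small flasking press on the dental bench: build a centred stack on its round platen, the largest disc first, the middle-sized one on it and the smallest on top, setting each down gently rather than dropping it. Then lay the keeper bar across the stack into the press's two open slots until both ends rest on the slot floors, its collars outside the uprights. Let go of everything and leave the other things on the bench where they are.

Things in the scene. Friction and masses are not known exactly. Their poses are not given: they have to be found in the camera images.
- press: Small flasking press, fixed. Aluminium base 120 x 214 x 12 mm (long side along its y), a round platen in the middle, two uprights at y = +88 and -88 mm, each 12 mm thick in y, 50 mm wide in x, 115 mm tall, with an open-topped slot; 164 mm free between them, open towards +x and -x. Origin: centre of the base's underside; z up. Place and yaw differ each time.
- platen (a point): Centre of the top face of the round steel platen, 70 mm across, 18 mm above the bench. Axes as the press.
- slot_left (a point): Middle of the floor of the slot in the press's +y upright, 83 mm above the bench. The slot runs through the upright along y, is 14 mm wide in x and opens upward: straight walls for 25 mm, then a 45 degree flared mouth up to 115 mm above the bench.
- slot_right (a point): The same in the -y upright.
- large_disc: Largest disc, the flask base: plain aluminium, 60 mm across, 20 mm thick, about 0.15 kg, lying flat. Origin: centre of its underside, z up. The three discs swap places from one start to the next.
- middle_disc: Middle-sized disc, the plaster slab: 50 mm across, 18 mm thick, about 0.08 kg, lying flat. Origin: centre of its underside, z up.
- small_disc: Smallest disc, the pressure disc: plain steel, 40 mm across, 16 mm thick, about 0.15 kg, lying flat. Origin: centre of its underside, z up.
- bar: Keeper bar, about 0.28 kg: round steel axle, 10 mm thick, 216 mm long along its y; dark foot block mid-way (20 mm in x, 44 in y, from 12 mm below to 10 mm above the axle's centre line); 18 mm collars 100 to 108 mm off the middle, which hang outside the uprights, 6 mm play each way. Origin: axle centre line, mid-length, 12 mm above the bench as it lies; z up. Either way round is alike.
- bar_end_a (a point): Point on the bar's centre line, 88 mm from its middle towards its +y: the part that belongs in a slot. When fully home it is 5 mm above the slot floor, and the foot block then hangs 4 mm above the finished stack.
- bar_end_b (a point): The same towards -y.
- jaw_model: Bystander, loose, to be left alone: plaster jaw model with a row of teeth, 52 x 56 x 32 mm. Origin at its underside.
- die: Bystander, loose, to be left alone: small plaster stump, 26 mm across, 33 mm tall. Origin at its underside.
- wax_jar: Bystander, loose, to be left alone: amber jar, 44 mm across, 50 mm tall. Origin at its underside.
- beaker: Bystander, loose, to be left alone: clear beaker, 68 mm across, 85 mm tall. Origin at its underside.
- bottle: Bystander, loose, to be left alone: white bottle, 48 mm across, 130 mm tall. Origin at its underside.
- spatula: Bystander, loose, to be left alone: spatula lying flat, 190 mm long. Origin at its underside.
- brush: Bystander, loose, to be left alone: brush lying flat, 170 mm long. Origin at its underside.
Things that resemble listed ones, but are neither listed nor needed, are in the scene too. Leave any green or orange look-alike of the small_disc alone.

How it is judged:
On the way, in this order (a step that is already met when the one before it is completed fails the run):
1. the largest disc lies flat and centred on the platen, let go (horizontal distance between large_disc and platen below 0.006 m and z of large_disc in the frame of platen between -0.003 and 0.003 m and angle between large_disc's own z axis and vertical below 0.06 rad and contact force between large_disc and the fingers below 0.3 N and linear speed of large_disc below 0.03 m/s), for 0.2 s.
2. the middle-sized disc lies flat and centred on the largest disc, let go (horizontal distance between each of large_disc, middle_disc and platen below 0.006 m and z of large_disc in the frame of platen between -0.003 and 0.003 m and angle between each of large_disc, middle_disc's own z axis and vertical below 0.06 rad and z of middle_disc in the frame of platen between 0.017 and 0.023 m and contact force between middle_disc and the fingers below 0.3 N and linear speed of middle_disc below 0.03 m/s), for 0.2 s.
3. the smallest disc lies flat and centred on top, let go (horizontal distance between each of large_disc, middle_disc, small_disc and platen below 0.006 m and z of large_disc in the frame of platen between -0.003 and 0.003 m and angle between each of large_disc, middle_disc, small_disc's own z axis and vertical below 0.06 rad and z of middle_disc in the frame of platen between 0.017 and 0.023 m and z of small_disc in the frame of platen between 0.035 and 0.041 m and contact force between small_disc and the fingers below 0.3 N and linear speed of small_disc below 0.03 m/s), for 0.2 s.
4. with the stack in place, the keeper bar lies in both slots, both ends bottomed, let go (horizontal distance between each of large_disc, middle_disc, small_disc and platen below 0.006 m and z of large_disc in the frame of platen between -0.003 and 0.003 m and angle between each of large_disc, middle_disc, small_disc's own z axis and vertical below 0.06 rad and z of middle_disc in the frame of platen between 0.017 and 0.023 m and z of small_disc in the frame of platen between 0.035 and 0.041 m and z of each of bar_end_a, bar_end_b in the frame of platen below 0.0725 m and x of bar_end_a in the frame of platen between -0.005 and 0.005 m and x of bar_end_b in the frame of platen between -0.005 and 0.005 m and y of bar in the frame of platen between -0.01 and 0.01 m and angle between the y axis of bar and the y axis of press, either way round below 0.06 rad and contact force between bar and the fingers below 0.3 N and linear speed of bar below 0.03 m/s), for 0.2 s.
At the end, for the whole second after the job is handed in: Discs flat on the platen, largest, middle, smallest upward, each within 6 mm of its axis and 3 mm of its proper height; bar across them in both slots, ends within 2.5 mm of fully down and 5 mm of slot middle, centred lengthwise within 10 mm, square within 0.06 rad; all released, at rest (all of step 4 and contact force between each of large_disc, middle_disc, small_disc and the fingers below 0.3 N and linear speed of each of large_disc, middle_disc, small_disc below 0.03 m/s); the robot touches nothing.
It fails at once if a disc was dropped or knocked: a disc out of the fingers moved faster than 0.5 m/s (a free fall of about 13 mm) ((contact force between large_disc and the fingers below 0.05 N and linear speed of large_disc above 0.5 m/s) or (contact force between middle_disc and the fingers below 0.05 N and linear speed of middle_disc above 0.5 m/s) or (contact force between small_disc and the fingers below 0.05 N and linear speed of small_disc above 0.5 m/s)).
It fails at once if a bystander was moved by more than 30 mm (distance of any of jaw_model, die, wax_jar, beaker, bottle, spatula, brush from where it was at the start of the episode above 0.03 m).
It also fails if it takes over 72 s, if anything falls off the work surface, if the arm or the gripper's body presses on something with over 40 N, if the wrist force passes 120 N, or if a joint passes its speed limit or range.

## Robot

A 6-joint arm with a two-finger parallel gripper is mounted at the origin on the work surface. World frame = base frame: x ahead of the robot, y to its left, z up, the work surface at z = 0. Lengths are in m, angles in rad, forces in N, time in s.
With the tool pointing down it reaches from about 0.25 to 0.725 m from the base axis. Payload 9.7 kg.
Tool frame: the origin (TCP) lies midway between the tips of the shut fingers; the grasp point (between the pads) lies manip.grip_point_offset behind it (manip.grip_point_offset is the distance from the TCP to the grasp point, in m); z points along the fingers, y is the line along which they close (so a half turn about z gives the same grasp; the last joint's range is limited). The gripper opens to 85 mm and grips with 20 to 120 N. Pads are 22 mm wide; open, the fingers measure 114 mm over their backs; the gripper's body (76 mm by 85 mm) begins 54 mm behind the grasp point. The pads swing forward as they close: fully open they stand 13 mm farther back than shut.
Start: joints at [1.299, 0.087, 0.176, 1.66, 0, 1.571], TCP at [0.148, 0.53, 0.231] pointing down, gripper open.
Joint ranges: [-3.13, 3.13], [-0.85, 1.81], [-1.15, 1.24], [-2.2, 2.28], [-1.44, 1.52], [-3.14, 3.14]. Speed limits (rad/s): [2.22, 2.22, 2.57, 3.14, 3.14, 3.14].

## Interface

Orientations are given as [roll, pitch, yaw] about the fixed x, y, z axes, in that order (R = Rz(yaw) Ry(pitch) Rx(roll)).
In Python, from cell import telemetry, get_image, get_calibration, job_done, look_for, spot_point, manip gives the robot as it stands.
- The arm moves only by the tool play_rows, never from a script. Its argument "deltas" is a list of rows, each a list of 7 numbers: the turn, a rotation vector about the world's x, y, z in units of 6 degrees (1.0 is 6 degrees), then the shift along the world's x, y, z in units of 25 mm (1.0 is 25 mm), then the opening, from -1 (shut) to 1 (fully open). A call has 1 to 10 rows; each row is the pose to reach, as a shift and turn from the pose commanded when the call began; what a row does not reach only later rows make up. A row lasts 1/12 s, in which the tool goes at most 41.7 mm and 7.16 degrees, less where a joint would pass 70% of its speed; a pose out of reach is approached as far as the arm can. A call with a gripper value outside its range is refused whole. The fingers move at their own pace and stop on an object; "grip_force" is the grip in N (left out, the last holds). Time passes only in rows, so rows that repeat a pose let the fingers close. It gives the time, the measured TCP pose, the force, the opening and the grip force at its end, in the units of the state.
- telemetry.state(): the state, without advancing time (a new reading comes with each control period).
- get_image(name): name is "scene" or "top"; returns (picture, depth): 400x640x3 uint8, red, green, blue; 400x640 float32, m along the optical axis (not along the pixel's ray), 0 where there is no reading.
- get_calibration(name): a dict with "vertical_fov" (degrees; the focal length in pixels is half the picture's height over the tangent of half this angle, whatever the lens; pixels are square), "cx", "cy" (the principal point, pixels), "k1" (the pictures are not rectified: a ray, as slopes to the right and down, at radius r is drawn at 1 + k1 r^2 times it, then the intrinsics apply), "extrinsics" (4x4, takes a point from world to camera coordinates). Camera axes: x right, y up, looking along -z (the intrinsics and any distortion apply to the point x, -y, -z); pixel columns grow to the right and rows downward; lengths in m; the calibration is good to about 2 mm. A picture is of the moment at which its call begins. get_calibration takes no time and is no camera call.
- job_done(): hands the job in; it is judged then, once.
Trained networks look in the newest picture that a camera, given by its name, has taken for a name from the list of things; names that differ only in an ending like _2 or _b are one class to them, and where a whole thing is asked for, a point or a joint stands for the part that bears it (a point fixed in the world has none). Each returns a list of dicts, best first, with "score" (0 to 1); they miss things now and then, are a little off and sometimes report something else, mostly with a low value. They report only what shows in the picture. A call takes as long as a camera call. They do not tell look-alikes from the thing itself.
- look_for(camera, name): "bbox" ([left, top, width, height] in pixels, round what is visible of it).
- spot_point(camera, name): "centre" ([column, row] in pixels: a listed point, or the origin of a listed thing).
The state is a dict: "time_s": time; "q": joint angles; "qvel": joint speeds; "joint_torque": joint torques, N m; "ee_pos": TCP position; "tcp_rot": TCP orientation; "wrist_force": force on the tool from outside, world axes, zero at the start; "moment": the same for the moment, N m; "grip_width": finger opening in m; "grasp_force": force on a finger pad.
Only numpy, scipy, OpenCV 4.12 (cv2) and the standard library are available. Lean on these libraries where they do the work, as an engineer would, in place of code of your own. Each camera call takes 0.05 s, during which the arm holds its last target. There are 200 camera calls.

## Working session

There is one attempt and no reset: what is moved stays moved. The work goes in short steps, Python scripts to look and compute and a tool call to move; the robot and the scene stay as the last step left them, time stands still between calls to the robot, and variables do not carry over. Pictures are saved under pics/ and viewed, at most 10 in all, crops included, and the job is handed in when it is done.

Besides the shell and the picture viewer there is one more tool, called as a command line: name --pt "numbers of a row" for each row, then --argument value for the rest. play_rows: Moves the arm, as the interface text tells. Its arguments: {"type":"object","properties":{"deltas":{"type":"array","items":{"type":"array","items":{"type":"number"}}},"grip_force":{"type":"number"}},"required":["deltas"]}

```bash
mkdir -p pics
cat > h.py <<'E'
import numpy as np, cv2, math
from cell import *
def K(n):
    c=get_calibration(n); f=200/math.tan(math.radians(c["vertical_fov"])/2); return c,f
def ray(n,u,v):
    c,f=K(n); xd=np.array([(u-c["cx"])/f,(v-c["cy"])/f]); x=xd.copy()
    for _ in range(20): x=xd/(1+c["k1"]*(x@x))
    E=np.array(c["extrinsics"]); R,t=E[:3,:3],E[:3,3]
    return -R.T@t, R.T@np.array([x[0],-x[1],-1])
def atz(n,u,v,z):
    o,d=ray(n,u,v); return o+d*(z-o[2])/d[2]
def cloud(n,D):
    c,f=K(n); v,u=np.mgrid[0:400,0:640]; xd=np.stack([(u-c["cx"])/f,(v-c["cy"])/f],-1); x=xd.copy()
    for _ in range(20): x=xd/(1+c["k1"]*(x**2).sum(-1,keepdims=True))
    P=np.concatenate([x[...,:1],-x[...,1:],-np.ones_like(x[...,:1])],-1)*D[...,None]
    E=np.array(c["extrinsics"]); return (P-E[:3,3])@E[:3,:3]
def save(n,name,box=None,s=1):
    im,D=get_image(n); 
    np.savez(""+name+".npz",im=im,D=D)
    p=im if box is None else im[box[1]:box[3],box[0]:box[2]]
    cv2.imwrite("pics/"+name+".png",cv2.resize(p,None,fx=s,fy=s,interpolation=cv2.INTER_CUBIC)[...,::-1]); return im,D
E
python3 - <<'E'
from h import *
for n in("top","scene"):
    im,D=save(n,n+"0",s=1.25)
    for k in ("press","platen","slot_left","slot_right","large_disc","middle_disc","small_disc","bar","bar_end_a"):
        for r in spot_point(n,k)[:4]: print(n,k,round(r["score"],2),np.round(r["centre"],1))
c=get_calibration("top");print(c, manip.grip_point_offset, telemetry.state())
E
```

```text
top press 0.65 [299.  192.8]
top platen 0.81 [300.8 193.9]
top slot_left 0.76 [269.1 185.9]
top slot_left 0.49 [260.7 284.7]
top slot_left 0.23 [300.8 194.4]
top slot_right 0.7 [329.1 188.2]
top large_disc 0.74 [308.2 270. ]
top middle_disc 0.82 [212.6 206.5]
top small_disc 0.65 [256.8 257. ]
top small_disc 0.6 [192.6 282.5]
top bar 0.94 [418.6 211.1]
top bar 0.72 [269.9 184.9]
top bar_end_a 0.92 [445.1 203.8]
top bar_end_a 0.8 [382.8 218.2]
scene press 0.59 [349.4 224. ]
scene slot_left 0.88 [375.1 184. ]
scene slot_left 0.32 [332.  316.3]
scene slot_right 0.65 [329.8 222.4]
scene large_disc 0.69 [385.2 262.5]
scene large_disc 0.66 [286.8 193.8]
scene large_disc 0.28 [305.3 165.1]
scene middle_disc 0.71 [393.1 166.7]
scene middle_disc 0.57 [225.6 374.6]
scene middle_disc 0.54 [376.2 184. ]
scene small_disc 0.59 [340.8 136.8]
scene small_disc 0.48 [333.7 169.9]
scene small_disc 0.46 [346.2 151.2]
scene bar 0.92 [255.5 285.8]
scene bar 0.51 [334.4 318.1]
scene bar 0.47 [386.6 263.6]
scene bar_end_a 0.74 [233.7 321.3]
scene bar_end_a 0.62 [278.5 263.6]
scene bar_end_a 0.55 [383.2 139.4
[... 392 characters left out ...]
     ,  1.        ]])} 0.0187 {'time_s': 1.0, 'q': array([1.29896698e+00, 8.68589092e-02, 1.75908331e-01, 1.65979986e+00,
       2.98578604e-05, 1.57083029e+00]), 'qvel': array([-0.00043204, -0.00033819, -0.00134808, -0.00049058,  0.00039457,
        0.0011035 ]), 'joint_torque': array([-6.63483352e-04, -5.20107794e+01,  4.64865589e+01,  1.89319777e-03,
        9.86551572e-05, -3.77449751e-06]), 'ee_pos': array([0.14766278, 0.52980432, 0.23131105]), 'tcp_rot': array([ 3.14154677e+00, -2.98594186e-05,  2.86972935e+00]), 'wrist_force': array([-0.10373588,  1.02577548,  0.23041449]), 'moment': array([-0.04790827, -0.01188574,  0.03118719]), 'grasp_force': 0.0, 'grip_width': 0.08541030647046541}
```

View pics/top0.png

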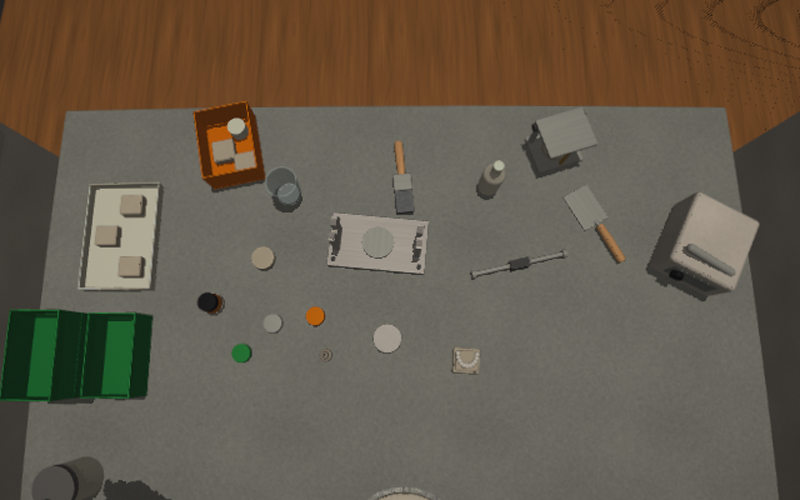

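View pics/scene0.png

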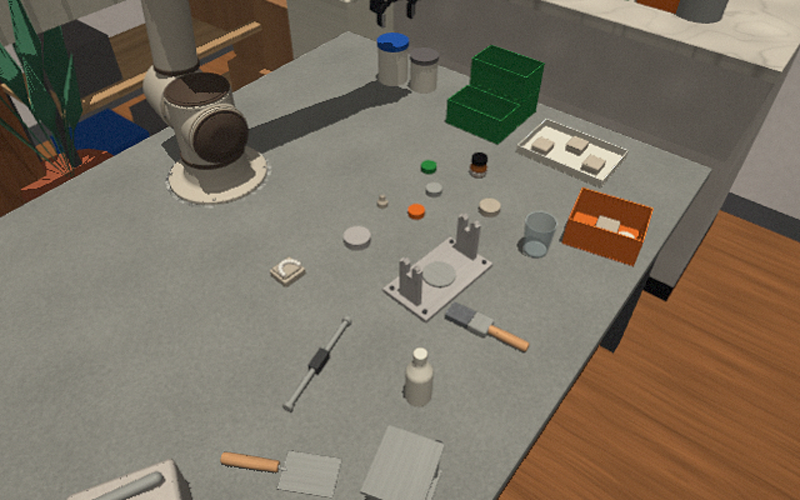

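The top view shows the largest disc at raw (309,270), the middle one at (211,206), the press at (301,194) and the bar at (415,211). There are three candidates for small_disc: grey (218,259), orange (253,253) and green (193,282). Grey fits because it is plain steel. Next I'll measure these and take a crop to confirm.

```bash
cat > m.py <<'E'
from h import *
Z=np.load("top0.npz");im,D=Z["im"],Z["D"];P=cloud("top",D)
flat=P[230:300,330:360].reshape(-1,3);print("bench z",np.median(flat[:,2]))
b=np.median(flat[:,2])
def disc(n,P,u,v,t,w=18):
    u,v=int(u),int(v); S=P[v-w:v+w,u-w:u+w,:]; m=(abs(S[...,2]-b-t)<0.006)
    q=S[m][:,:2]; 
    k,l,st,ce=cv2.connectedComponentsWithStats(m.astype(np.uint8))
    i=1+np.argmax(st[1:,4]); q=S[l==i][:,:2]; px=ce[i]+[u-w,v-w]
    (c,r)=cv2.minEnclosingCircle((q*1000).astype(np.float32))
    print(n,"mean",np.round(q.mean(0),4),"circ",np.round(c,1),round(r,1),"n",len(q),"px",px.round(1),"atz",atz("top",*px,t)[:2].round(4), "z",np.median(S[l==i][:,2]).round(4))
if __name__=="__main__":
    disc("large",P,309,270,.020);disc("mid",P,211,206,.018);disc("small",P,218,259,.016);disc("platen",P,302,194,.018,16)
    # press uprights
    S=P[160:225,255:350]; m=(S[...,2]-b>0.06)&(S[...,2]-b<.13)
    k,l,st,ce=cv2.connectedComponentsWithStats(m.astype(np.uint8))
    for i in range(1,k):
        if st[i,4]>5:q=S[l==i];print("upr",st[i,4],q.mean(0).round(4),q.min(0).round(3),q.max(0).round(3))
    S=P[150:240,250:350]; m=(abs(S[...,2]-b-.012)<.004).astype(np.uint8)
    q=S[m>0][:,:2]
    r=cv2.minAreaRect((q*1000).astype(np.float32));print("base rect",r)
    S=P[190:235,370:460]; m=(S[...,2]-b>.005); q=S[m]; r=cv2.minAreaRect((q[:,:2]*1000).astype(np.float32));print("bar rect",r,q.mean(0))
    for k in((445.1,203.8),(382.8,218.2),(418.6,211.1)):print("bar",atz("top",*k,.012).round(4))
    for k in((269.1,185.9),(329.1,188.2)):print("slot",atz("top",*k,.083).round(4))
    print("plat",atz("top",300.8,193.9,.018))
E
python3 m.py
python3 - <<'E'
import numpy as np,cv2
im=np.load("top0.npz")["im"]
a=cv2.resize(im[150:300,180:340],None,fx=5,fy=5,interpolation=cv2.INTER_CUBIC)[:600]
cv2.imwrite("pics/crop.png",cv2.resize(im[155:303,180:350],(680,592),interpolation=cv2.INTER_CUBIC)[...,::-1])
E
```

```text
bench z -0.00099331840313648
large mean [0.4325 0.0291] circ [432.5  29.4] 29.9 n 400 px [309.4 270.3] atz [0.4324 0.0291] z 0.0189
mid mean [0.6082 0.3001] circ [608.8 300.1] 25.3 n 265 px [209.6 205.8] atz [0.608  0.2999] z 0.017
small mean [0.4665 0.274 ] circ [466.6 273.9] 20.1 n 178 px [217.4 258.2] atz [0.4664 0.2737] z 0.0147
platen mean [0.6421 0.0484] circ [640.8  48.7] 59.2 n 751 px [302.1 193.1] atz [0.6415 0.0483] z 0.0158
upr 160 [0.6475 0.1347 0.0956] [0.624 0.127 0.06 ] [0.674 0.145 0.117]
upr 117 [ 0.6284 -0.0384  0.0994] [ 0.606 -0.046  0.06 ] [ 0.658 -0.031  0.118]
base rect ((672.7081298828125, 45.528968811035156), (214.18368530273438, 185.242431640625), 84.26885223388672)
bar rect ((559.6923828125, -169.70787048339844), (180.0003662109375, 439.6890563964844), 19.842592239379883) [ 0.58307438 -0.24984237  0.0605908 ]
bar [ 0.6093 -0.346   0.012 ]
bar [ 0.5708 -0.1714  0.012 ]
bar [ 0.5896 -0.2709  0.012 ]
slot [0.6466 0.1308 0.083 ]
slot [ 0.6392 -0.0239  0.083 ]
plat [0.63914476 0.05177758 0.018     ]
```

View pics/crop.png

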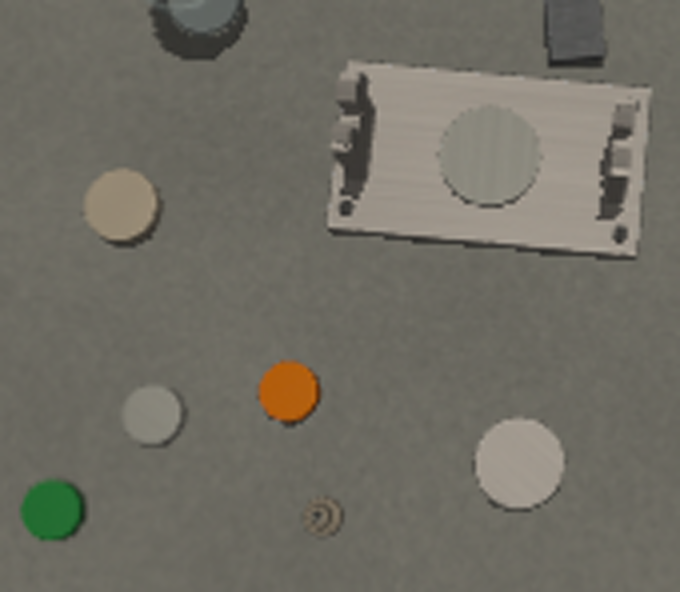

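The crop shows the grey disc at crop (152,413), with the plain steel look, so it is small_disc. Orange (289,391) and green (52,510) are the look-alikes. Now I'll refine the platen, press yaw and bar.

```bash
cat > m2.py <<'E'
from m import *
S=P[150:240,250:355]; z=S[...,2]-b
m=((z>.0155)&(z<.022)).astype(np.uint8); m=cv2.morphologyEx(m,cv2.MORPH_OPEN,np.ones((5,5),np.uint8))
k,l,st,ce=cv2.connectedComponentsWithStats(m);i=1+np.argmax(st[1:,4]);q=S[l==i][:,:2]
print("platen",st[i],ce[i]+[250,150],q.mean(0),cv2.minEnclosingCircle((q*1000).astype(np.float32)))
m=((z>.008)).astype(np.uint8); k,l,st,ce=cv2.connectedComponentsWithStats(m)
for i in range(1,k):
    if st[i,4]>300:
        q=S[(l==i)&(z<.016)];print("base",st[i],cv2.minAreaRect((q[:,:2]*1000).astype(np.float32)))
S=P[190:235,365:465]; z=S[...,2]-b; m=((z>.004)&(z<.05)).astype(np.uint8)
k,l,st,ce=cv2.connectedComponentsWithStats(m)
for i in range(1,k):
    if st[i,4]>60:
        q=S[(l==i)];r=cv2.minAreaRect((q[:,:2]*1000).astype(np.float32));print("bar",st[i],r,q.mean(0))
        f=q[(q[:,2]-b>.0185)];print("foot",len(f),f.mean(0),cv2.minAreaRect((f[:,:2]*1000).astype(np.float32)))
        print(cv2.fitLine((q[:,:2]).astype(np.float32),cv2.DIST_HUBER,0,.01,.01).ravel())
E
python3 m2.py
```

```text
bench z -0.00099331840313648
platen [40 39  9 12 94] [294.36170213 194.24468085] [0.63842585 0.06940146] ((637.8897705078125, 67.72206115722656), 17.768959045410156)
base [  11   20   82   50 3287] ((640.5220336914062, 48.77290344238281), (214.10702514648438, 120.755126953125), 84.15215301513672)
bar [ 12   9  77  24 386] ((592.2535400390625, -260.150634765625), (24.31643295288086, 214.88919067382812), 11.37055492401123) [ 0.59005962 -0.25982045  0.01696098]
foot 181 [ 0.59126438 -0.2646845   0.02056587] ((590.5198974609375, -260.3973388671875), (20.71523666381836, 214.46299743652344), 11.139437675476074)
[ 0.2154193  -0.9765217   0.59005964 -0.25982043]
```

The platen is at (0.6405, 0.0488) with press yaw −5.9°, and the base rectangle of 214×120.7 mm agrees with the given size. The bar is at (0.592, −0.260), yaw about 12°. First I move towards the large disc.

play_rows --pt "0 0 -13.4 11.4 -20 -4 1" --pt "0 0 -13.4 11.4 -20 -4 1" --pt "0 0 -13.4 11.4 -20 -4 1" --pt "0 0 -13.4 11.4 -20 -4 1" --pt "0 0 -13.4 11.4 -20 -4 1" --pt "0 0 -13.4 11.4 -20 -4 1" --pt "0 0 -13.4 11.4 -20 -4 1" --pt "0 0 -13.4 11.4 -20 -4 1" --pt "0 0 -13.4 11.4 -20 -4 1" --pt "0 0 -13.4 11.4 -20 -4 1" --grip_force 30

```text
time_s: 1.83
ee_pos: [0.3514, 0.1713, 0.16]
tcp_rot: [3.14, -0.001, 1.614]
wrist_force: [0.5, 0.9, 0.0]
grip_width: 0.0854
grasp_force: 0.0
```

play_rows --pt "0 0 -1.44 3.244 -5.684 -3 1" --pt "0 0 -1.44 3.244 -5.684 -3 1" --pt "0 0 -1.44 3.244 -5.684 -3 1" --pt "0 0 -1.44 3.244 -5.684 -3 1" --pt "0 0 -1.44 3.244 -5.684 -3 1" --pt "0 0 -1.44 3.244 -5.684 -3 1" --pt "0 0 -1.44 3.244 -5.684 -4 1" --pt "0 0 -1.44 3.244 -5.684 -4 1"

```text
time_s: 2.5
ee_pos: [0.4304, 0.0311, 0.0572]
tcp_rot: [-3.138, 0.0, 1.468]
wrist_force: [-0.5, 0.2, -0.3]
grip_width: 0.0853
grasp_force: 0.0
```

play_rows --pt "0 0 0 0.06 -0.06 -0.6 1" --pt "0 0 0 0.06 -0.06 -1.2 1" --pt "0 0 0 0.06 -0.06 -1.7 1" --pt "0 0 0 0.06 -0.06 -1.7 1"

```text
time_s: 2.83
ee_pos: [0.4322, 0.0302, 0.0163]
tcp_rot: [-3.139, 0.0, 1.47]
wrist_force: [-0.5, 0.3, -0.1]
grip_width: 0.0856
grasp_force: 0.0
```

play_rows --pt "0 0 0 0 -0.03 -0.3 1" --pt "0 0 0 0 -0.03 -0.45 1" --pt "0 0 0 0 -0.03 -0.45 0" --pt "0 0 0 0 -0.03 -0.45 -1" --pt "0 0 0 0 -0.03 -0.45 -1" --pt "0 0 0 0 -0.03 -0.45 -1" --pt "0 0 0 0 -0.03 -0.45 -1" --pt "0 0 0 0 -0.03 -0.45 -1"

```text
time_s: 3.5
ee_pos: [0.4339, 0.0289, 0.0071]
tcp_rot: [3.141, -0.0, 1.469]
wrist_force: [-2.5, 0.6, 6.4]
grip_width: 0.0585
grasp_force: 32.0
```

play_rows --pt "0 0 0 0 0 1 -1" --pt "0 0 0 0 0 1.9 -1" --pt "0 0 0 4 0.4 1.9 -1" --pt "0 0 0 8.26 0.8 1.9 -1" --pt "0 0 0 8.26 0.8 1.9 -1" --pt "0 0 0 8.26 0.8 1.9 -1" --pt "0 0 0 8.26 0.8 1.9 -1" --pt "0 0 0 8.26 0.8 1.9 -1" --pt "0 0 0 8.26 0.8 1.9 -1"

```text
time_s: 4.25
ee_pos: [0.6409, 0.0489, 0.051]
tcp_rot: [-3.138, 0.001, 1.469]
wrist_force: [-0.9, 0.3, -1.0]
grip_width: 0.0583
grasp_force: 33.3
```

Run:
```python
from h import *
im,D=save("top","t1",(250,140,360,240),5)
im2,D2=save("scene","s1",(280,140,420,260),5)
print(telemetry.state()["ee_pos"],telemetry.state()["grip_width"])
a=cv2.imread("pics/t1.png");b=cv2.imread("pics/s1.png");b=cv2.resize(b,(583,500))
cv2.imwrite("pics/j1.png",cv2.resize(np.hstack([a,b]),(800,353)))
```

```text
[0.63937014 0.04871634 0.0532583 ] 0.05808742259320025
```

View pics/j1.png

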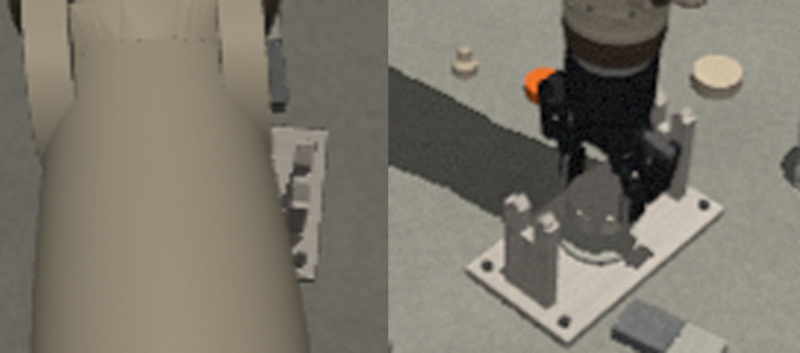

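The scene crop shows the large disc held level over the platen, between the uprights. The arm hides this area in the top view. I'll lower slowly.

play_rows --pt "0 0 0 0.05 0 -0.3 -1" --pt "0 0 0 0.05 0 -0.6 -1" --pt "0 0 0 0.05 0 -0.8 -1" --pt "0 0 0 0.05 0 -0.95 -1" --pt "0 0 0 0.05 0 -0.95 -1" --pt "0 0 0 0.05 0 -1.02 -1" --pt "0 0 0 0.05 0 -1.02 -1"

```text
time_s: 4.93
ee_pos: [0.6412, 0.0488, 0.0283]
tcp_rot: [3.141, -0.0, 1.469]
wrist_force: [-0.1, -0.6, -0.4]
grip_width: 0.0587
grasp_force: 33.3
```

play_rows --pt "0 0 0 0 0 -0.05 -1" --pt "0 0 0 0 0 -0.09 -1" --pt "0 0 0 0 0 -0.12 -1" --pt "0 0 0 0 0 -0.12 -1"

```text
time_s: 5.27
ee_pos: [0.6414, 0.0488, 0.0253]
tcp_rot: [3.141, 0.0, 1.469]
wrist_force: [0.6, 0.7, -1.3]
grip_width: 0.0582
grasp_force: 33.4
```

play_rows --pt "0 0 0 0 0 -0.04 -1" --pt "0 0 0 0 0 -0.04 -1" --pt "0 0 0 0 0 -0.06 -1" --pt "0 0 0 0 0 -0.06 -1"

```text
time_s: 5.6
ee_pos: [0.6414, 0.0489, 0.0252]
tcp_rot: [3.141, -0.0, 1.469]
wrist_force: [-4.0, -0.5, 9.4]
grip_width: 0.0585
grasp_force: 34.3
```

Contact shows as 9 N upward. I'll release gradually, rise, and back off to look.

play_rows --pt "0 0 0 0 0 0 0.5" --pt "0 0 0 0 0 0 0.7" --pt "0 0 0 0 0 0 1" --pt "0 0 0 0 0 0 1" --pt "0 0 0 0 0 0.5 1" --pt "0 0 0 0 0 1.5 1" --pt "0 0 0 0 0 3 1" --pt "0 0 0 -2 2 3 1" --pt "0 0 0 -2 4 3 1" --pt "0 0 0 -2 6 3 1"

```text
time_s: 6.43
ee_pos: [0.5949, 0.16, 0.1011]
tcp_rot: [3.14, -0.001, 1.467]
wrist_force: [1.1, -0.6, -0.8]
grip_width: 0.0855
grasp_force: 0.0
```

play_rows --pt "0 0 0 0 2 0.5 1" --pt "0 0 0 0 4 0.5 1" --pt "0 0 0 0 4 0.5 1" --pt "0 0 0 0 4 0.5 1" --pt "0 0 0 0 4 0.5 1"

```text
time_s: 6.85
ee_pos: [0.5954, 0.2608, 0.1118]
tcp_rot: [3.141, 0.0, 1.471]
wrist_force: [-1.3, -0.2, -0.3]
grip_width: 0.0852
grasp_force: 0.0
```

```bash
cat > chk.py <<'E'
import sys
from h import *
def run(tag,t):
    im,D=save("top",tag,(250,140,360,240),5); P=cloud("top",D)
    S=P[150:240,250:355]; z=S[...,2]+.001; cy,cx=np.mgrid[150:240,250:355]
    near=np.hypot(S[...,0]-.6405,S[...,1]-.0488)<.045
    m=(near&(abs(z-t)<.006)).astype(np.uint8)
    k,l,st,ce=cv2.connectedComponentsWithStats(m);i=1+np.argmax(st[1:,4]);q=S[l==i]
    c,r=cv2.minEnclosingCircle((q[:,:2]*1000).astype(np.float32))
    print(tag,"n",st[i,4],"mean",q.mean(0).round(4),"circ",np.round(c,1),round(r,1),"px",ce[i]+[250,150])
    # tilt of the top face
    A=np.c_[q[:,:2],np.ones(len(q))];co=np.linalg.lstsq(A,q[:,2],rcond=None)[0];print("slope",co[:2].round(3),telemetry.state()["ee_pos"],telemetry.state()["time_s"])
run(sys.argv[1],float(sys.argv[2]))
E
python3 chk.py t2 0.038
```

```text
t2 n 381 mean [0.6421 0.0489 0.037 ] circ [642.8  48.8] 30.0 px [301.58005249 191.32020997]
slope [0.001 0.003] [0.59551531 0.25964143 0.11159395] 6.9
```

View pics/t2.png

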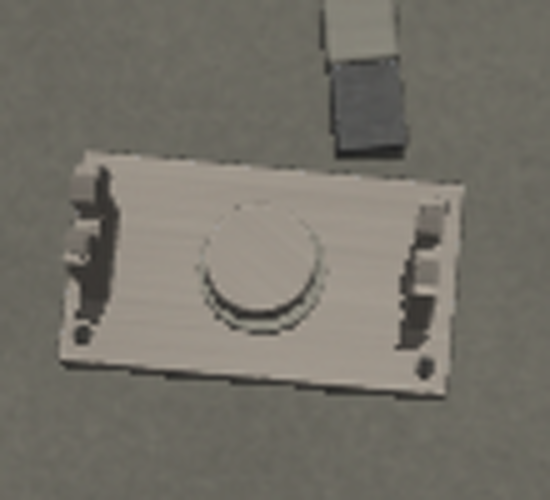

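The crop shows the large disc on the platen, with an even crescent of platen below it from parallax. It is about 2 mm off in x at most, within tolerance. The middle disc comes next.

play_rows --pt "0 0 0 0.5 1.62 0 1" --pt "0 0 0 0.5 1.62 -1.5 1" --pt "0 0 0 0.5 1.62 -2.8 1" --pt "0 0 0 0.5 1.62 -3.5 1" --pt "0 0 0 0.5 1.62 -3.8 1" --pt "0 0 0 0.5 1.62 -3.8 1"

```text
time_s: 7.4
ee_pos: [0.6074, 0.2983, 0.0144]
tcp_rot: [-3.139, 0.002, 1.467]
wrist_force: [0.2, 0.8, 0.0]
grip_width: 0.0853
grasp_force: 0.0
```

play_rows --pt "0 0 0 0 0.04 -0.3 1" --pt "0 0 0 0 0.04 -0.4 1" --pt "0 0 0 0 0.04 -0.4 0" --pt "0 0 0 0 0.04 -0.4 -1" --pt "0 0 0 0 0.04 -0.4 -1" --pt "0 0 0 0 0.04 -0.4 -1" --pt "0 0 0 0 0.04 -0.4 -1" --pt "0 0 0 0 0.04 -0.4 -1"

```text
time_s: 8.07
ee_pos: [0.6086, 0.3014, 0.0075]
tcp_rot: [3.14, -0.001, 1.469]
wrist_force: [-0.0, -1.0, 6.5]
grip_width: 0.048
grasp_force: 30.9
```

play_rows --pt "0 0 0 0 0 1.5 -1" --pt "0 0 0 0 0 3 -1" --pt "0 0 0 0 0 4.5 -1" --pt "0 0 0 0.2 -1.5 5.7 -1" --pt "0 0 0 1.26 -10.05 5.7 -1" --pt "0 0 0 1.26 -10.05 5.7 -1" --pt "0 0 0 1.26 -10.05 5.7 -1" --pt "0 0 0 1.26 -10.05 5.7 -1" --pt "0 0 0 1.26 -10.05 5.7 -1" --pt "0 0 0 1.26 -10.05 5.7 -1"

```text
time_s: 8.9
ee_pos: [0.6399, 0.0448, 0.1489]
tcp_rot: [3.141, 0.001, 1.465]
wrist_force: [-0.4, -0.2, -0.7]
grip_width: 0.048
grasp_force: 31.7
```

play_rows --pt "0 0 0 0 0 0 -1" --pt "0 0 0 0 0 -1 -1" --pt "0 0 0 0 0 -2 -1" --pt "0 0 0 0 0 -3 -1" --pt "0 0 0 0 0 -3.5 -1" --pt "0 0 0 0 0 -3.7 -1" --pt "0 0 0 0 0 -3.8 -1" --pt "0 0 0 0 0 -3.8 -1"

```text
time_s: 9.57
ee_pos: [0.6399, 0.0505, 0.0544]
tcp_rot: [3.141, -0.0, 1.47]
wrist_force: [0.1, 0.4, -1.3]
grip_width: 0.0479
grasp_force: 31.7
```

play_rows --pt "0 0 0 0 0 -0.15 -1" --pt "0 0 0 0 0 -0.28 -1" --pt "0 0 0 0 0 -0.34 -1" --pt "0 0 0 0 0 -0.38 -1" --pt "0 0 0 0 0 -0.38 -1"

```text
time_s: 9.98
ee_pos: [0.64, 0.05, 0.0455]
tcp_rot: [3.14, -0.0, 1.469]
wrist_force: [-1.7, -0.4, 5.1]
grip_width: 0.0485
grasp_force: 32.2
```

play_rows --pt "0 0 0 0 0 0 0.3" --pt "0 0 0 0 0 0 0.6" --pt "0 0 0 0 0 0 1" --pt "0 0 0 0 0 0.5 1" --pt "0 0 0 0 0 1.7 1" --pt "0 0 0 0 0 3.4 1" --pt "0 0 0 -2 0.5 3.4 1" --pt "0 0 0 -3 2 3.4 1" --pt "0 0 0 -4 4 3.4 1" --pt "0 0 0 -5 6 3 1"

```text
time_s: 10.82
ee_pos: [0.5322, 0.1655, 0.1265]
tcp_rot: [3.139, -0.001, 1.467]
wrist_force: [0.7, 0.9, 0.2]
grip_width: 0.0849
grasp_force: 0.0
```

play_rows --pt "0 0 0 -1.9 2.9 0 1" --pt "0 0 0 -1.9 2.9 0 1" --pt "0 0 0 -1.9 2.9 0 1" --pt "0 0 0 -1.9 2.9 0 1" --pt "0 0 0 -1.9 2.9 0 1" --pt "0 0 0 -1.9 2.9 0 1"

```text
time_s: 11.32
ee_pos: [0.486, 0.2365, 0.1246]
tcp_rot: [3.141, -0.0, 1.468]
wrist_force: [0.1, -0.4, 0.8]
grip_width: 0.0853
grasp_force: 0.0
```

```bash
python3 chk.py t3 0.056
```

```text
t3 n 273 mean [0.6403 0.0483 0.0553] circ [640.6  48.4] 24.9 px [301.51648352 190.42857143]
slope [ 0.008 -0.009] [0.48607907 0.23621852 0.12434993] 11.3667
```

play_rows --pt "0 0 0 -0.78 1.51 0 1" --pt "0 0 0 -0.78 1.51 -1.5 1" --pt "0 0 0 -0.78 1.51 -3 1" --pt "0 0 0 -0.78 1.51 -4 1" --pt "0 0 0 -0.78 1.51 -4.3 1" --pt "0 0 0 -0.78 1.51 -4.3 1" --pt "0 0 0 -0.78 1.51 -4.3 1"

```text
time_s: 11.95
ee_pos: [0.4667, 0.2745, 0.0177]
tcp_rot: [3.141, -0.0, 1.468]
wrist_force: [1.1, -0.1, 0.4]
grip_width: 0.0854
grasp_force: 0.0
```

play_rows --pt "0 0 0 0 -0.02 -0.3 1" --pt "0 0 0 0 -0.02 -0.46 1" --pt "0 0 0 0 -0.02 -0.46 0" --pt "0 0 0 0 -0.02 -0.46 -1" --pt "0 0 0 0 -0.02 -0.46 -1" --pt "0 0 0 0 -0.02 -0.46 -1" --pt "0 0 0 0 -0.02 -0.46 -1" --pt "0 0 0 0 -0.02 -0.46 -1" --pt "0 0 0 0 -0.02 -0.46 -1"

```text
time_s: 12.7
ee_pos: [0.466, 0.2747, 0.0058]
tcp_rot: [3.141, -0.001, 1.469]
wrist_force: [-1.7, 0.4, 6.3]
grip_width: 0.0383
grasp_force: 30.0
```

play_rows --pt "0 0 0 0 0 1.5 -1" --pt "0 0 0 0 0 3 -1" --pt "0 0 0 1 -1 4.5 -1" --pt "0 0 0 2 -2.5 5.7 -1" --pt "0 0 0 6.96 -9.01 5.7 -1" --pt "0 0 0 6.96 -9.01 5.7 -1" --pt "0 0 0 6.96 -9.01 5.7 -1" --pt "0 0 0 6.96 -9.01 5.7 -1" --pt "0 0 0 6.96 -9.01 5.7 -1" --pt "0 0 0 6.96 -9.01 5.7 -1"

```text
time_s: 13.53
ee_pos: [0.642, 0.0448, 0.1469]
tcp_rot: [3.141, 0.001, 1.466]
wrist_force: [1.4, 0.1, -1.1]
grip_width: 0.0383
grasp_force: 30.9
```

play_rows --pt "0 0 0 0 0 0 -1" --pt "0 0 0 0 0 0 -1" --pt "0 0 0 0 0 -1 -1" --pt "0 0 0 0 0 -2 -1" --pt "0 0 0 0 0 -2.7 -1" --pt "0 0 0 0 0 -3 -1" --pt "0 0 0 0 0 -3 -1" --pt "0 0 0 0 0 -3 -1"

```text
time_s: 14.2
ee_pos: [0.6395, 0.05, 0.0732]
tcp_rot: [3.141, -0.0, 1.47]
wrist_force: [-0.2, 0.3, -0.6]
grip_width: 0.0381
grasp_force: 31.0
```

11.4 mm to contact.

play_rows --pt "0 0 0 0.01 -0.01 -0.2 -1" --pt "0 0 0 0.01 -0.01 -0.36 -1" --pt "0 0 0 0.01 -0.01 -0.44 -1" --pt "0 0 0 0.01 -0.01 -0.48 -1" --pt "0 0 0 0.01 -0.01 -0.48 -1"

```text
time_s: 14.62
ee_pos: [0.6403, 0.0491, 0.0618]
tcp_rot: [3.14, -0.0, 1.469]
wrist_force: [-2.3, -0.2, 5.0]
grip_width: 0.0379
grasp_force: 31.5
```

play_rows --pt "0 0 0 0 0 0 0" --pt "0 0 0 0 0 0 0.4" --pt "0 0 0 0 0 0 1" --pt "0 0 0 0 0 0.5 1" --pt "0 0 0 0 0 1.7 1" --pt "0 0 0 0 0 3.4 1" --pt "0 0 0 0 -1 3.5 1" --pt "0 0 1 -1 -3 3.5 1" --pt "0 0 2 -1.5 -4.5 3.5 1" --pt "0 0 3 -1.93 -6 3.5 1"

```text
time_s: 15.45
ee_pos: [0.5938, -0.093, 0.1494]
tcp_rot: [3.141, 0.0, 1.79]
wrist_force: [0.9, -0.6, -0.8]
grip_width: 0.0852
grasp_force: 0.0
```

play_rows --pt "0 0 0.2 0 -4 0 1" --pt "0 0 0.2 0 -4 0 1" --pt "0 0 0.2 0 -4 0 1" --pt "0 0 0.2 0 -4 0 1" --pt "0 0 0.2 0 -4 0 1"

```text
time_s: 15.87
ee_pos: [0.5944, -0.193, 0.1487]
tcp_rot: [3.141, -0.0, 1.802]
wrist_force: [0.3, 0.9, -0.9]
grip_width: 0.0856
grasp_force: 0.0
```

```bash
python3 chk.py t4 0.072; python3 -c "
from h import *
print(telemetry.state()['tcp_rot'])"
```

```text
t4 n 182 mean [0.641  0.0478 0.0711] circ [641.4  47.9] 19.8 px [301.48351648 188.81318681]
slope [0.017 0.008] [ 0.59452332 -0.19197915  0.14863996] 15.9167
[ 3.14125987e+00 -1.49722437e-04  1.80348370e+00]
```

View pics/t4.png

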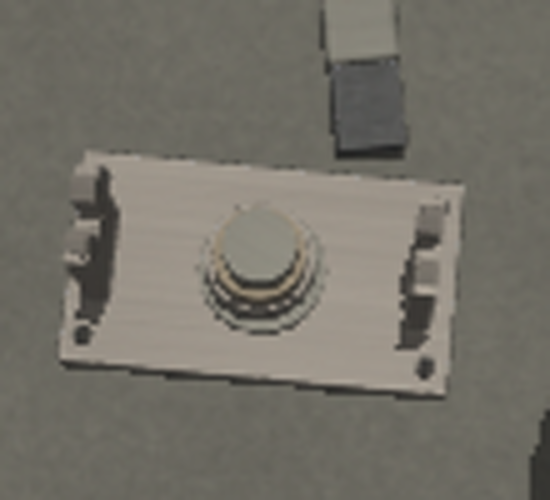

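The crop shows the three discs concentric on the platen, with the small disc at (260,243), all level. Now the bar.

play_rows --pt "0 0 -0.2 -0.12 -2.71 0 1" --pt "0 0 -0.2 -0.12 -2.71 -1.5 1" --pt "0 0 -0.2 -0.12 -2.71 -3 0.6" --pt "0 0 -0.2 -0.12 -2.71 -4.2 0.3" --pt "0 0 -0.2 -0.12 -2.71 -5 0.3" --pt "0 0 -0.2 -0.12 -2.71 -5.2 0.3" --pt "0 0 -0.2 -0.12 -2.71 -5.2 0.3"

```text
time_s: 16.5
ee_pos: [0.591, -0.2582, 0.0169]
tcp_rot: [-3.139, -0.002, 1.785]
wrist_force: [-0.2, 0.0, -0.5]
grip_width: 0.0558
grasp_force: 0.0
```

play_rows --pt "0 0 0 0 0 -0.25 0.3" --pt "0 0 0 0 0 -0.48 0.3" --pt "0 0 0 0 0 -0.5 -0.2" --pt "0 0 0 0 0 -0.5 -1" --pt "0 0 0 0 0 -0.5 -1" --pt "0 0 0 0 0 -0.5 -1" --pt "0 0 0 0 0 -0.5 -1" --pt "0 0 0 0 0 -0.5 -1" --grip_force 60

```text
time_s: 17.17
ee_pos: [0.5919, -0.2601, 0.0066]
tcp_rot: [3.14, 0.001, 1.783]
wrist_force: [-1.7, 1.3, 6.3]
grip_width: 0.0186
grasp_force: 61.1
```

play_rows --pt "0 0 0 0 0 1.5 -1" --pt "0 0 0 0 0 3 -1" --pt "0 0 0 0 0 4.5 -1" --pt "0 0 0 0 0 5.54 -1" --pt "0 0 -1 0.6 1.5 5.54 -1" --pt "0 0 -2 1.2 3 5.54 -1" --pt "0 0 -3 1.92 4.5 5.54 -1" --pt "0 0 -3 1.92 6 5.54 -1" --pt "0 0 -3 1.92 7.5 5.54 -1" --pt "0 0 -3 1.92 8.5 5.54 -1"

```text
time_s: 18.0
ee_pos: [0.6392, -0.0441, 0.1434]
tcp_rot: [-3.14, -0.001, 1.471]
wrist_force: [0.5, 0.4, -2.0]
grip_width: 0.0184
grasp_force: 60.2
```

play_rows --pt "0 0 0 0 1.2 0 -1" --pt "0 0 0 0 2.4 0 -1" --pt "0 0 0 0 3.4 0 -1" --pt "0 0 0 0 3.85 0 -1" --pt "0 0 0 0 3.85 0 -1" --pt "0 0 0 0 3.85 0 -1" --pt "0 0 0 0 3.85 0 -1" --pt "0 0 0 0 3.85 0 -1"

```text
time_s: 18.67
ee_pos: [0.6396, 0.0477, 0.144]
tcp_rot: [-3.141, 0.0, 1.468]
wrist_force: [-0.8, 0.6, -2.2]
grip_width: 0.0184
grasp_force: 60.2
```

Run:
```python
from h import *
im,D=save("scene","s5",(290,120,410,270),4)
s=telemetry.state();print(s["ee_pos"],s["tcp_rot"],s["wrist_force"],s["time_s"])
```

```text
[0.6395445  0.04768043 0.14397227] [-3.14141006e+00  1.96543916e-04  1.46753401e+00] [-0.25317556 -0.32532342 -2.09258348] 18.7167
```

View pics/s5.png

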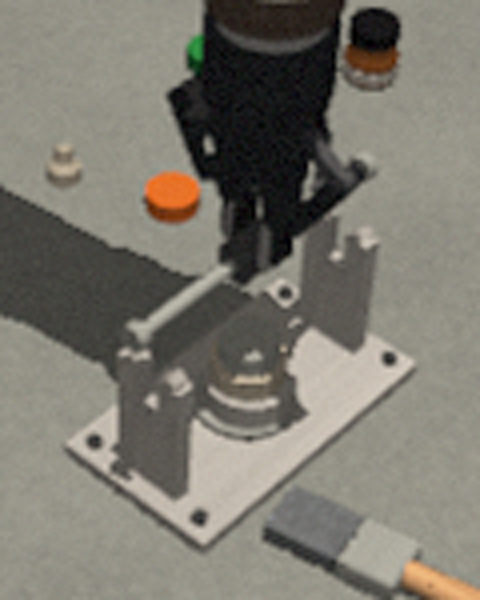

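The scene crop shows the bar level above the uprights, with the near collar at (135,330) outside its upright and the bar pointing into the slot mouths. I'll lower in stages.

play_rows --pt "0 0 0 0 0.04 -0.5 -1" --pt "0 0 0 0 0.04 -1 -1" --pt "0 0 0 0 0.04 -1.3 -1" --pt "0 0 0 0 0.04 -1.5 -1" --pt "0 0 0 0 0.04 -1.6 -1" --pt "0 0 0 0 0.04 -1.6 -1"

```text
time_s: 19.22
ee_pos: [0.6391, 0.0498, 0.1031]
tcp_rot: [-3.14, 0.0, 1.469]
wrist_force: [0.1, 0.4, -1.7]
grip_width: 0.0185
grasp_force: 60.2
```

play_rows --pt "0 0 0 0 0 -0.2 -1" --pt "0 0 0 0 0 -0.4 -1" --pt "0 0 0 0 0 -0.55 -1" --pt "0 0 0 0 0 -0.65 -1" --pt "0 0 0 0 0 -0.7 -1" --pt "0 0 0 0 0 -0.7 -1"

```text
time_s: 19.72
ee_pos: [0.6394, 0.0499, 0.0862]
tcp_rot: [-3.141, 0.0, 1.469]
wrist_force: [0.1, -0.0, -2.4]
grip_width: 0.0185
grasp_force: 60.2
```

play_rows --pt "0 0 0 0 0 -0.05 -1" --pt "0 0 0 0 0 -0.09 -1" --pt "0 0 0 0 0 -0.13 -1" --pt "0 0 0 0 0 -0.13 -1"

```text
time_s: 20.05
ee_pos: [0.6395, 0.0499, 0.0832]
tcp_rot: [-3.141, 0.0, 1.469]
wrist_force: [-0.2, 0.4, -2.6]
grip_width: 0.0182
grasp_force: 60.2
```

play_rows --pt "0 0 0 0 0 -0.03 -1" --pt "0 0 0 0 0 -0.05 -1" --pt "0 0 0 0 0 -0.06 -1" --pt "0 0 0 0 0 -0.06 -1"

```text
time_s: 20.38
ee_pos: [0.6396, 0.0499, 0.0825]
tcp_rot: [3.141, -0.0, 1.469]
wrist_force: [-1.9, -0.2, 3.0]
grip_width: 0.0185
grasp_force: 60.9
```

Bottomed at the expected height. I'll release and retreat upward, then sideways for a view.

play_rows --pt "0 0 0 0 0 0 -0.4" --pt "0 0 0 0 0 0 -0.1" --pt "0 0 0 0 0 0 0.2" --pt "0 0 0 0 0 0 0.2" --pt "0 0 0 0 0 0.5 0.2" --pt "0 0 0 0 0 1.2 0.2" --pt "0 0 0 0 0 2.5 0.2" --pt "0 0 0 0 0 4 0.2" --pt "0 0 0 -1 1 4 0.2" --pt "0 0 0 -2 2.5 4 0.2"

```text
time_s: 21.22
ee_pos: [0.5931, 0.1085, 0.186]
tcp_rot: [3.135, -0.001, 1.465]
wrist_force: [-0.5, 1.2, -1.6]
grip_width: 0.0513
grasp_force: 0.0
```

play_rows --pt "0 0 0 -1 1.5 0 0.2" --pt "0 0 0 -2 3 0 0.2" --pt "0 0 0 -3 4.5 0 0.2" --pt "0 0 0 -4 6 0 0.2" --pt "0 0 0 -4 6 0 0.2" --pt "0 0 0 -4 6 0 0.2" --pt "0 0 0 -4 6 0 0.2"

```text
time_s: 21.8
ee_pos: [0.4913, 0.2601, 0.1828]
tcp_rot: [3.141, -0.0, 1.471]
wrist_force: [1.1, -0.1, 0.3]
grip_width: 0.051
grasp_force: 0.0
```

Run:
```python
from h import *
im,D=save("top","t6",(250,140,360,240),4); P=cloud("top",D)
im2,D2=save("scene","s6",(290,120,410,270),3)
a=cv2.imread("pics/t6.png");b=cv2.imread("pics/s6.png");h=np.zeros((450,800,3),np.uint8);h[:400,:440]=a;h[:450,440:]=b
cv2.imwrite("pics/j6.png",h)
S=P[150:240,250:355]; z=S[...,2]+.001
c,s=np.cos(-.102),np.sin(-.102); d=S[...,:2]-[.6405,.0488]; px=d[...,0]*c+d[...,1]*s; py=-d[...,0]*s+d[...,1]*c
for lo,hi in((-.075,-.025),(.025,.075),(-.022,.022),(.097,.112),(-.112,-.097)):
    m=(py>lo)&(py<hi)&(abs(px)<.03)&(z>.078)&(z<.11); print(lo,hi,m.sum(),px[m].mean().round(4),np.percentile(z[m],90).round(4),py[m].min().round(4),py[m].max().round(4))
print(telemetry.state()["ee_pos"],telemetry.state()["time_s"])
```

```text
-0.075 -0.025 76 -0.0003 0.0948 -0.0749 -0.0262
0.025 0.075 76 -0.0003 0.0947 0.0251 0.074
-0.022 0.022 160 -0.0016 0.1004 -0.0217 0.0219
0.097 0.112 31 -0.0012 0.0985 0.0971 0.1073
-0.112 -0.097 25 -0.0008 0.0981 -0.1065 -0.098
[0.49203985 0.25886152 0.18227068] 21.9
```

View pics/j6.png

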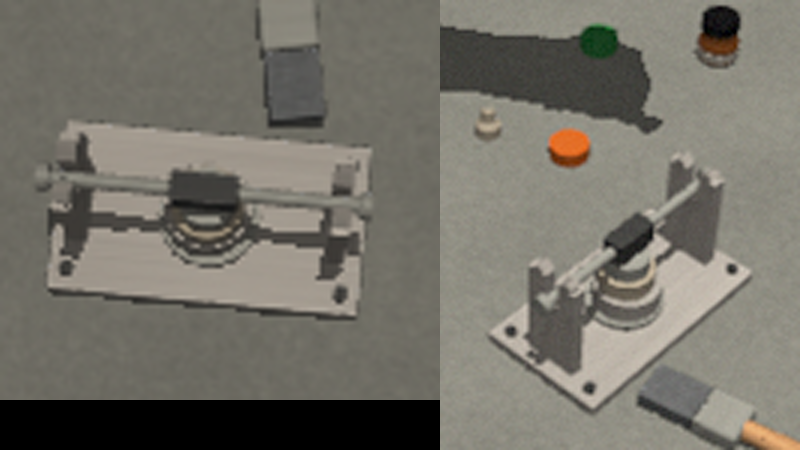

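The joined crop shows the bar in both slots, collars outside the uprights at (45,178) and (365,205), and the stack intact under the foot block. Axle top is about 94 mm at both ends against 93 nominal, and x is centred.

```bash
python3 -c "
from cell import job_done
print(job_done())"
```

```text
the job is handed in; nothing more can be done
None
```

The press is loaded and the job is handed in: the three discs are centred on the platen within about 2 mm, the bar is down in both slots within about 2 mm, and everything is released; the hand-in call returned no verdict.

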